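Lid the four stoneware dishes

ROBOT

A 7-joint arm with a two-finger parallel gripper is mounted at the origin on the work surface. World frame = base frame: x ahead of the robot, y to its left, z up, the work surface at z = 0. Lengths are in m, angles in rad, forces in N, time in s.
With the tool pointing down it reaches from about 0.4 to 0.85 m from the base axis. Payload 10.4 kg.
Tool frame: the origin (TCP) lies midway between the tips of the shut fingers; the grasp point (between the pads) lies 19 mm behind it; z points along the fingers, y is the line along which they close (so a half turn about z gives the same grasp; the last joint's range is limited). The gripper opens to 87 mm and grips with 3 to 60 N. Pads are 19 mm wide; open, the fingers measure 117 mm over their backs; the gripper's body (75 mm by 190 mm) begins 51 mm behind the grasp point.
Start: joints at [-1.302, 0.332, -0.065, 1.46, 0.022, 1.35, -0.088], TCP at [0.18, 0.599, 0.223] pointing down, gripper open.
Joint ranges: [-2.6, 2.6], [-0.5, 2.12], [-1.47, 1.34], [0.16, 2.42], [-1.27, 4.41], [0.06, 2.06], [-2.6, 2.6]. Speed limits (rad/s): [2.22, 2.22, 2.79, 2.79, 3.14, 3.14, 3.14].

INTERFACE

Orientations are given as a unit quaternion [x, y, z, w].
In Python, from bench import r gives the robot as it stands.
- The arm moves only by the tool apply_moves, never from a script. Its argument "steps" is a list of rows, each a list of 7 numbers: the turn, a rotation vector about the tool's x, y, z in rad, then the shift along the tool's x, y, z in mm, then the opening, from -1 (shut) to 1 (fully open). In form: [[ax, ay, az, x, y, z, claw], ...]. A call has 1 to 20 rows; each row is the pose to reach, as a shift and turn from the pose commanded when the call began, along the tool's axes at that moment; what a row does not reach only later rows make up. A row lasts 1/12 s, in which the tool goes at most 41.7 mm and 7.16 degrees, less where a joint would pass 70% of its speed; a pose out of reach is approached as far as the arm can. A call with a gripper value outside its range is refused whole. The fingers move at their own pace and stop on an object; "force" is the grip in N (left out, the last holds). Time passes only in rows, so rows that repeat a pose let the fingers close. It gives the time, the measured TCP pose, the force, the opening and the grip force at its end, in the units of the state.
- r.read_state(): the state, without advancing time (a new reading comes with each control period).
- r.camera(name): name is "scene" or "top" or "wrist"; returns a dict with "pixels" (384x512x3 uint8, red, green, blue), "z_map" (384x512 float32, m along the optical axis (not along the pixel's ray), 0 where there is no reading), "fovy" (degrees; the focal length in pixels is half the picture's height over the tangent of half this angle, whatever the lens; pixels are square), "cx", "cy" (the principal point, pixels), "position" and "orientation" of the camera in the world. Camera axes: x right, y down, z forward; pixel columns grow to the right and rows downward; lengths in m; the calibration is good to about 2 mm. A picture is of the moment at which its call begins.
- r.close_job(): hands the job in; it is judged then, once.
The state is a dict: "time": time; "joint_positions": joint angles; "joint_vel": joint speeds; "joint_torque": joint torques, N m; "ee_pos": TCP position; "eef_rot": TCP orientation; "ft_force": force on the tool from outside, world axes, zero at the start; "torque": the same for the moment, N m; "width": finger opening in m; "grip_force": force on a finger pad.
Only numpy, scipy, OpenCV 4.12 (cv2) and the standard library are available. Lean on these libraries where they do the work, as an engineer would, in place of code of your own. Each camera call takes 0.05 s, during which the arm holds its last target. There are 200 camera calls.

TASK

The four white stoneware dishes on the counter are ready for the fridge: find the lid of each - small round, large round, square and oblong - and put it on its own dish, fully home and level. Set the lids down, don't drop them, they chip. Leave the dishes standing where they are, and leave the glass custard cup and the steel pan lid alone.

Things in the scene. Friction and masses are not known exactly. Their poses are not given: they have to be found in the camera images.
- small_round_dish: The small round white stoneware dish, 84 mm across outside, 74 mm inside. Open-topped, 52 mm tall, walls 5 mm thick, loose on the counter (not fixed). Origin: centre of its underside; z up. About 0.26 kg.
- small_round_lid: White stoneware lid of the small round dish: round flange 88 mm across. Central upright round knob 22 mm across, from 13 to 39 mm above the origin. Flange 6 mm thick, underside 7 mm above the origin, over a bevelled foot 7 mm deep that fits inside the rim with 5 mm play all round. Origin: centre of the foot's underside, 45 mm above the dish's when seated; z up. About 0.1 kg.
- large_round_dish: The large round white stoneware dish, 120 mm across outside, 110 mm inside. Open-topped, 52 mm tall, walls 5 mm thick, loose on the counter (not fixed). Origin: centre of its underside; z up. About 0.46 kg.
- large_round_lid: White stoneware lid of the large round dish: round flange 124 mm across. Central upright round knob 22 mm across, from 13 to 39 mm above the origin. Flange 6 mm thick, underside 7 mm above the origin, over a bevelled foot 7 mm deep that fits inside the rim with 5 mm play all round. Origin: centre of the foot's underside, 45 mm above the dish's when seated; z up. About 0.21 kg.
- square_dish: The square white stoneware dish, 98 x 98 mm outside, 88 x 88 mm inside, sides along its x and y axes. Open-topped, 52 mm tall, walls 5 mm thick, loose on the counter (not fixed). Origin: centre of its underside; z up. About 0.42 kg.
- square_lid: White stoneware lid of the square dish: square flange 102 x 102 mm, sides along its x and y axes; it fits at any quarter turn. Central upright grip bar along x, 50 mm long, 16 mm thick, from 13 to 39 mm above the origin. Flange 6 mm thick, underside 7 mm above the origin, over a bevelled foot 7 mm deep that fits inside the rim with 5 mm play all round. Origin: centre of the foot's underside, 45 mm above the dish's when seated; z up. About 0.17 kg.
- oblong_dish: The oblong (rectangular) white stoneware dish, 130 mm (x) by 84 mm (y) outside, 120 x 74 mm inside. Open-topped, 52 mm tall, walls 5 mm thick, loose on the counter (not fixed). Origin: centre of its underside; z up. About 0.45 kg.
- oblong_lid: White stoneware lid of the oblong dish: rectangular flange 134 mm (x) by 88 mm (y); it fits either way round. Central upright grip bar along x, 50 mm long, 16 mm thick, from 13 to 39 mm above the origin. Flange 6 mm thick, underside 7 mm above the origin, over a bevelled foot 7 mm deep that fits inside the rim with 5 mm play all round. Origin: centre of the foot's underside, 45 mm above the dish's when seated; z up. About 0.19 kg.
- custard_cup: Bystander: clear glass custard cup, open, 88 mm across the rim, 54 mm tall; it has no lid here. Origin: centre of its underside. Leave it alone. (A blue mug 90 mm tall and a 75 mm salt shaker also stand among the things.)
- pan_lid: Bystander: stainless-steel saucepan lid, 132 mm across, with a black plastic knob whose top is 39 mm above the counter; it belongs to a pan that is not here. Origin: centre of its underside. Leave it alone.
Mind the look-alikes: they are no part of the job. What is shaped like the small_round_lid but turquoise or yellow is not meant.

How it is judged:
By the outcome, as a careful person would: the job done as asked, in the order asked, and still so for the second after the job is handed in, with the robot touching nothing.
It also fails if it takes over 104 s, if anything falls off the work surface, if the arm or the gripper's body presses on something with over 40 N, if the wrist force passes 120 N, or if a joint passes its speed limit or range.

## Working session

There is one attempt and no reset: what is moved stays moved. The work goes in short steps, Python scripts to look and compute and a tool call to move; the robot and the scene stay as the last step left them, time stands still between calls to the robot, and variables do not carry over. Pictures are saved under pics/ and viewed, at most 14 in all, crops included, and the job is handed in when it is done.

Besides the shell and the picture viewer there is one more tool, called after "Request:" in YAML: its name, and indented under it one key for each argument. apply_moves: Moves the arm, as the interface text tells. Its arguments: {"type":"object","properties":{"steps":{"type":"array","items":{"type":"array","items":{"type":"number"}}},"force":{"type":"number"}},"required":["steps"]}

```bash
ls; mkdir -p pics; python3 - <<'E'
from bench import r
import cv2,numpy as np
s=r.read_state();print(s)
for n in("scene","top"):
    c=r.camera(n);np.savez(f"{n}0.npz",**c)
    print(n,c["fovy"],c["cx"],c["cy"],c["position"],c["orientation"])
    cv2.imwrite(f"pics/{n}0.png",cv2.resize(c["pixels"][:,:,::-1],(800,600)))
E
```

```text
pics
{'time': 0.0, 'joint_positions': array([-1.30157938,  0.33281751, -0.0646998 ,  1.46093217,  0.02159671,
        1.34991881, -0.08847686]), 'joint_vel': array([ 0.00068036, -0.00054958, -0.00132783, -0.00063075,  0.00028283,
        0.00093442,  0.00030985]), 'joint_torque': array([-1.19406759e-04, -6.23232150e+01,  2.45650409e-02, -3.89922452e+01,
       -6.14316668e-02,  3.94080975e-02,  1.45987897e-04]), 'ee_pos': array([0.17970124, 0.59820265, 0.22179226]), 'eef_rot': array([ 1.45369991e-01,  9.89377122e-01, -6.86758335e-04, -6.91740200e-05]), 'ft_force': array([0.29485784, 0.13498743, 0.36165296]), 'torque': array([-0.00299557, -0.00080564,  0.03227679]), 'grip_force': 0.0, 'width': 0.08689613896711453}
scene 51.90406386026515 261.016698758157 192.45909333948626 [1.28793752 0.27762351 1.03266677] [ 0.53945971  0.76849638 -0.28690324 -0.18995542]
top 50.897153085334075 260.8805243500634 180.76184429009635 [ 0.42694828 -0.05811603  1.31934245] [-0.69637515  0.7165706  -0.02206083  0.03318958]
```

View pics/top0.png

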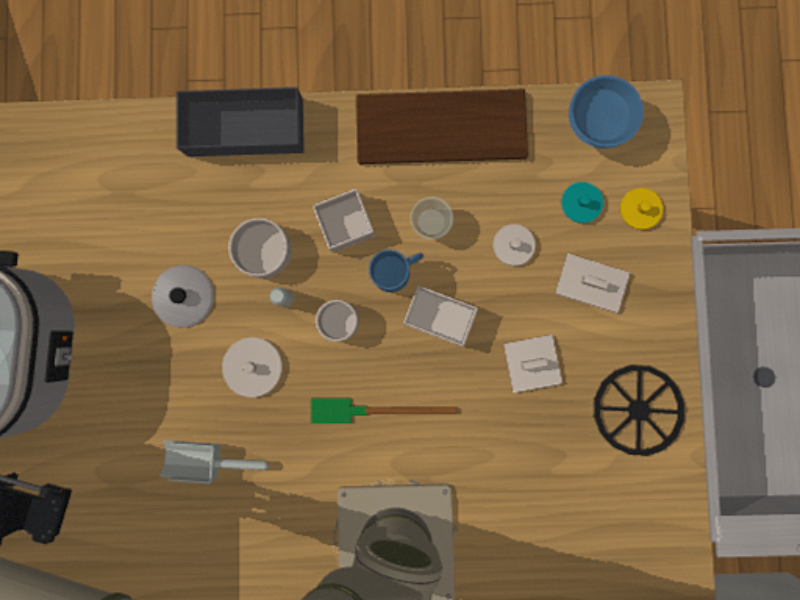

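View pics/scene0.png

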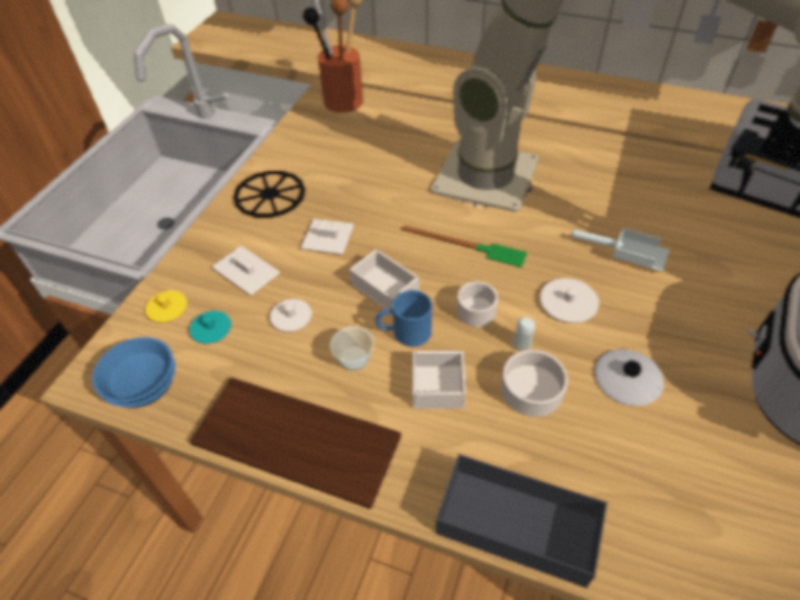

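The top view shows all four lids and dishes. In the 800x600 picture the lids are large round (252,367), small round (515,244), oblong (593,283) and square (533,363). The dishes are large round (260,248), square (344,219), small round (337,320) and oblong (441,316). The blue mug (390,270) and the shaker (281,297) stand between the dishes.

```bash
cat > h.py <<'E'
import numpy as np,cv2
from scipy.spatial.transform import Rotation as Ro
def cloud(c):
    H,W=c["z_map"].shape; f=H/2/np.tan(np.radians(c["fovy"])/2)
    v,u=np.mgrid[:H,:W]; R=Ro.from_quat(c["orientation"]).as_matrix()
    d=np.stack([(u-c["cx"])/f,(v-c["cy"])/f,np.ones((H,W))],-1)@R.T
    return c["position"]+d*c["z_map"][...,None], d
def plane(c,d,z): # intersect all rays with height z
    return c["position"]+d*((z-c["position"][2])/d[...,2])[...,None]
E
python3 - <<'E'
from h import *
c=dict(np.load("top0.npz"));P,d=cloud(c)
hsv=cv2.cvtColor(c["pixels"],cv2.COLOR_RGB2HSV)
for uv in [(20,100),(250,300),(420,330),(100,80),(300,120),(440,100),(60,260)]: print(uv,P[uv[1],uv[0]].round(4))
z=P[...,2]
cen=dict(LRl=(252,367),SRl=(515,244),OBl=(593,283),SQl=(533,363),LRd=(260,248),SQd=(344,219),SRd=(337,320),OBd=(441,316),cup=(432,218),pan=(183,296),mug=(390,270),salt=(281,297),turq=(583,203),spat=(333,411))
for n,(a,b) in cen.items():
    u,v=int(a*.64),int(b*.64)
    w=np.zeros(z.shape,bool);w[max(0,v-34):v+35,max(0,u-34):u+35]=1
    hm=.052 if n[-1]=='d' else .013
    lo=.040 if n[-1]=='d' else .006
    if n in("mug","cup","salt"):lo,hm=.03,.06
    m=(w&(z>lo)&(z<.12)).astype(np.uint8)
    k,lab,st,ce=cv2.connectedComponentsWithStats(m)
    i=1+np.argmin(np.hypot(*(ce[1:]-[u,v]).T)-0*st[1:,4]+ (st[1:,4]<30)*99)
    sel=lab==i
    Q=plane(c,d,hm)[sel][:,:2].astype(np.float32)
    (x,y),(A,B),t=cv2.minAreaRect(Q*1000)
    print(n,"rect",np.round([x,y,A,B,t],1),"circ",[np.round(q,1) for q in cv2.minEnclosingCircle(Q*1000)],"zpct",np.percentile(z[sel],[5,50,95]).round(3),"hsv",hsv[v,u])
E
```

```text
(20, 100) [8.267e-01 7.640e-01 7.000e-04]
(250, 300) [ 0.1472  0.007  -0.0041]
(420, 330) [ 0.0408 -0.5307 -0.0034]
(100, 80) [ 0.8881  0.4951 -0.0038]
(300, 120) [ 0.7284 -0.1739  0.0012]
(440, 100) [ 0.9821 -0.968  -0.749 ]
(60, 260) [0.2911 0.6217 0.002 ]
LRl rect [365.3 289.9 120.4 118.6  88.5] circ [array([365.7, 289.7]), np.float64(62.0)] zpct [0.009 0.014 0.02 ] hsv [ 14  36 172]
SRl rect [ 604.  -261.2   84.9   85.9   43.2] circ [array([ 604.2, -262.6]), np.float64(45.7)] zpct [0.009 0.014 0.036] hsv [ 15  36 184]
OBl rect [ 519.5 -418.7  139.2   88.2   70.6] circ [array([ 520.9, -419.2]), np.float64(81.6)] zpct [0.009 0.013 0.038] hsv [ 15  36 184]
SQl rect [ 357.  -288.6  102.   102.9    9. ] circ [array([ 355.9, -289.3]), np.float64(70.7)] zpct [0.009 0.014 0.038] hsv [ 14  34 179]
LRd rect [609.  263.9 121.1 116.4  43.9] circ [array([608.6, 263.6]), np.float64(61.5)] zpct [0.042 0.052 0.056] hsv [ 16  32 119]
SQd rect [661.9  90.8  99.2  97.7  19.8] circ [array([662.2,  89.9]), np.float64(67.5)] zpct [0.042 0.051 0.056] hsv [ 16  37 159]
SRd rect [456.  106.8  82.1  78.5 
[... 325 characters left out ...]
ct [0.033 0.051 0.058] hsv [ 24  45 143]
pan rect [516.7 435.7 128.  124.2  88.3] circ [array([515.2, 435.5]), np.float64(68.5)] zpct [0.008 0.014 0.038] hsv [ 0 16 31]
mug rect [552.2 -12.4 103.7  83.4  79.7] circ [array([563.2, -16.2]), np.float64(57.7)] zpct [0.037 0.08  0.094] hsv [105 114  96]
salt rect [506.7 218.7  40.4  37.5  43.8] circ [array([505.9, 217.9]), np.float64(22.6)] zpct [0.036 0.071 0.078] hsv [ 43  13 173]
turq rect [ 689.4 -405.7   85.3   84.3   42.3] circ [array([ 689., -406.]), np.float64(43.9)] zpct [0.009 0.014 0.037] hsv [ 88 236 136]
spat rect [272.3  92.9 160.5  50.6  88.5] circ [array([272.3,  92.9]), np.float64(80.5)] zpct [0.006 0.009 0.014] hsv [ 70 195 110]
```

```bash
cat >> h.py <<'E'
def Rt(yaw): # tool down, tool y at world angle yaw (deg)
    a=np.radians(yaw); y=np.array([np.cos(a),np.sin(a),0]); z=np.array([0,0,-1.]); return np.stack([np.cross(y,z),y,z],1)
def row(s,x,y,z,yaw): # target TCP in mm -> move row; prints row and least number of rows
    R=Ro.from_quat(s["eef_rot"]).as_matrix(); dp=np.array([x,y,z])-1000*np.array(s["ee_pos"])
    rv=Ro.from_matrix(R.T@Rt(yaw)).as_rotvec(); sh=R.T@dp
    print(np.r_[rv.round(4),sh.round(1)].tolist(),"rows",round(max(np.linalg.norm(sh)/41.7,np.degrees(np.linalg.norm(rv))/7.16),1))
E
python3 - <<'E'
from h import *
from bench import r
s=r.read_state();row(s,470,180,260,20);row(s,604,-261,180,0)
E
```

```text
[-0.0011, 0.0007, 0.9299, -398.3, -317.1, -37.7] rows 12.2
[-0.001, 0.0009, 1.279, -653.5, -700.8, 42.8] rows 23.0
```

Request:
apply_moves:
  steps:
    - [0, 0, 0.93, -398, -317, -38, 0.15]
    - [0, 0, 0.93, -398, -317, -38, 0.15]
    - [0, 0, 0.93, -398, -317, -38, 0.15]
    - [0, 0, 0.93, -398, -317, -38, 0.15]
    - [0, 0, 0.93, -398, -317, -38, 0.15]
    - [0, 0, 0.93, -398, -317, -38, 0.15]
    - [0, 0, 0.93, -398, -317, -38, 0.15]
    - [0, 0, 0.93, -398, -317, -38, 0.15]
    - [0, 0, 0.93, -398, -317, -38, 0.15]
    - [0, 0, 0.93, -398, -317, -38, 0.15]
    - [0, 0, 0.93, -398, -317, -38, 0.15]
    - [0, 0, 1.279, -653, -701, 43, 0.15]
    - [0, 0, 1.279, -653, -701, 43, 0.15]
    - [0, 0, 1.279, -653, -701, 43, 0.15]
    - [0, 0, 1.279, -653, -701, 43, 0.15]
    - [0, 0, 1.279, -653, -701, 43, 0.15]
    - [0, 0, 1.279, -653, -701, 43, 0.15]
    - [0, 0, 1.279, -653, -701, 43, 0.15]
    - [0, 0, 1.279, -653, -701, 43, 0.15]
    - [0, 0, 1.279, -653, -701, 43, 0.15]
  force: 25

```text
time: 1.77
ee_pos: [0.559, -0.1301, 0.2003]
eef_rot: [0.707, 0.707, 0.0, -0.0]
ft_force: [1.6, 0.8, 0.7]
width: 0.0502
grip_force: 0.0
```

Request:
apply_moves:
  steps:
    - [0, 0, 0, -120, 45, 20, 0.15]
    - [0, 0, 0, -120, 45, 20, 0.15]
    - [0, 0, 0, -120, 45, 20, 0.15]
    - [0, 0, 0, -120, 45, 20, 0.15]
    - [0, 0, 0, -120, 45, 20, 0.15]

```text
time: 2.18
ee_pos: [0.6027, -0.2517, 0.179]
eef_rot: [0.709, 0.705, -0.002, -0.0]
ft_force: [0.7, 0.5, 0.9]
width: 0.0501
grip_force: 0.0
```

```bash
python3 - <<'E'
from h import *
from bench import r
c=r.camera("wrist");s=r.read_state();np.savez("w1.npz",**c)
print(s["time"],s["ee_pos"],c["position"],Ro.from_quat(c["orientation"]).as_matrix().round(3).tolist(),c["fovy"],s["joint_positions"].round(2))
cv2.imwrite("pics/w1.png",c["pixels"][:,:,::-1])
E
```

```text
2.2333 [ 0.60324737 -0.24917795  0.17963209] [ 0.60370368 -0.18601757  0.34064675] [[1.0, -0.003, -0.005], [-0.004, -0.97, -0.242], [-0.004, 0.242, -0.97]] 62.962195460917926 [-0.18  0.49  0.7   1.47 -0.32  1.3   0.54]
```

View pics/w1.png

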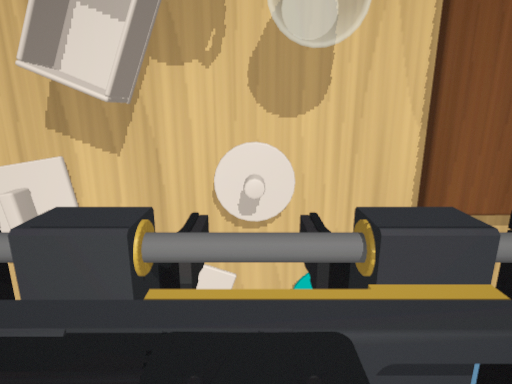

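The small round lid is at (254,182) in the wrist picture, clear of the fingers. I'll measure its knob and flange from this view.

```bash
cat >> h.py <<'E'
def blob(c,lo,hi,hp,xy,rad,white=True):
    """points with height lo..hi (m) within rad of xy (mm), cast on plane hp: rect, circle"""
    P,d=cloud(c);z=P[...,2];Q=plane(c,d,hp)[...,:2]*1000
    m=(z>lo)&(z<hi)&(np.hypot(*(Q-xy).transpose(2,0,1))<rad)
    if white:
        h=cv2.cvtColor(c["pixels"],cv2.COLOR_RGB2HSV); m&=(h[...,1]<75)&(h[...,2]>50)
    k,lab,st,_=cv2.connectedComponentsWithStats(m.astype(np.uint8))
    i=1+np.argmax(st[1:,4]); q=Q[lab==i].astype(np.float32)
    rc=cv2.minAreaRect(q);cc=cv2.minEnclosingCircle(q)
    print("rect",np.round([*rc[0],*rc[1],rc[2]],1),"circ",np.round([*cc[0],cc[1]],1),"mean",q.mean(0).round(1),"n",len(q),"z",np.percentile(z[lab==i],[10,50,90]).round(4))
E
python3 - <<'E'
from h import *
from bench import r
c=dict(np.load("w1.npz"));s=r.read_state()
blob(c,.007,.025,.013,(604,-261),60);blob(c,.031,.05,.039,(604,-261),30)
blob(c,.006,.05,.013,(357,-289),90)
blob(c,.045,.06,.052,(459,-101),90)
print(s["ee_pos"],s["time"])
E
```

```text
rect [ 602.5 -262.8   87.    86.    88. ] circ [ 602.4 -262.9   43.7] mean [ 602.3 -261.3] n 4616 z [0.0118 0.0127 0.0137]
rect [ 602.2 -262.1   20.8   21.5   14.1] circ [ 602.3 -262.    11.1] mean [ 602.3 -262.1] n 366 z [0.0366 0.0384 0.0394]
rect [ 359.6 -276.4   94.3   72.6    9.2] circ [ 359.4 -276.4   58.6] mean [ 362.7 -271. ] n 4002 z [0.0119 0.0131 0.0379]
rect [ 452.2 -123.1   89.    86.5   67.5] circ [ 452.1 -122.4   61. ] mean [ 449.4 -137.8] n 2105 z [0.0468 0.0509 0.0523]
[ 0.60324737 -0.24917795  0.17963209] 2.2333
```

Request:
apply_moves:
  steps:
    - [0, 0, 0, -13, -1, 100, 0.15]
    - [0, 0, 0, -13, -1, 100, 0.15]
    - [0, 0, 0, -13, -1, 100, 0.15]
    - [0, 0, 0, -13, -1, 110, 0.15]
    - [0, 0, 0, -13, -1, 110, 0.15]

```text
time: 2.65
ee_pos: [0.6023, -0.2588, 0.0691]
eef_rot: [0.706, 0.708, -0.0, -0.001]
ft_force: [-0.3, 0.1, 0.2]
width: 0.0496
grip_force: 0.0
```

```bash
cat > g.py <<'E'
import sys
from h import *
from bench import r
s=r.read_state();a=list(map(float,sys.argv[1:]))
print(s["time"],s["ee_pos"].round(4),s["ft_force"].round(1),s["grip_force"],s["width"])
for i in range(0,len(a),4): row(s,*a[i:i+4])
E
python3 g.py 602.3 -262.3 17 0
```

```text
2.65 [ 0.6023 -0.2588  0.0691] [-0.3  0.1  0.2] 0.0 0.049559573678383484
[-0.0023, -0.0019, 0.002, -3.6, 0.1, 52.1] rows 1.3
```

Request:
apply_moves:
  steps:
    - [0, 0, 0, -2, 0, 30, 0.15]
    - [0, 0, 0, -2, 0, 42, 0.15]
    - [0, 0, 0, -2, 0, 50, 0.15]
    - [0, 0, 0, -2, 0, 52, 0.15]
    - [0, 0, 0, -2, 0, 52, 0.15]
    - [0, 0, 0, -2, 0, 52, -0.6]
    - [0, 0, 0, -2, 0, 52, -0.8]
    - [0, 0, 0, -2, 0, 52, -0.8]
    - [0, 0, 0, -2, 0, 52, -0.8]
    - [0, 0, 0, -2, 0, 52, -0.8]

```text
time: 3.48
ee_pos: [0.603, -0.2633, 0.019]
eef_rot: [0.707, 0.707, 0.0, 0.0]
ft_force: [0.1, 0.9, 1.1]
width: 0.0243
grip_force: 0.0
```

```bash
python3 g.py
```

```text
3.4833 [ 0.603  -0.2633  0.019 ] [0.1 0.9 1.1] 0.0 0.02434912611482079
```

Request:
apply_moves:
  steps:
    - [0, 0, 0, 0, 0, 3, -0.45]
    - [0, 0, 0, 0, 0, 3, -0.8]
    - [0, 0, 0, 0, 0, 3, -0.8]
    - [0, 0, 0, 0, 0, 3, -0.8]
    - [0, 0, 0, 0, 0, 3, -0.8]
    - [0, 0, 0, 0, 0, 3, -0.8]

```text
time: 3.98
ee_pos: [0.6028, -0.2632, 0.0155]
eef_rot: [0.707, 0.707, -0.0, -0.0]
ft_force: [-0.5, -0.1, -1.2]
width: 0.0214
grip_force: 25.0
```

```bash
python3 g.py 602.3 -262.3 200 0 456 107 200 0
```

```text
3.9833 [ 0.6028 -0.2632  0.0155] [-0.5 -0.1 -1.2] 24.999780133366585 0.02139846280889731
[-0.0001, -0.0001, -0.0, 1.0, -0.5, -184.5] rows 4.4
[-0.0001, -0.0001, -0.0, 370.3, -146.8, -184.4] rows 10.5
```

Request:
apply_moves:
  steps:
    - [0, 0, 0, 0, 0, -15, -0.8]
    - [0, 0, 0, 0, 0, -45, -0.8]
    - [0, 0, 0, 0, 0, -85, -0.8]
    - [0, 0, 0, 0, 0, -125, -0.8]
    - [0, 0, 0, 30, -12, -160, -0.8]
    - [0, 0, 0, 65, -30, -180, -0.8]
    - [0, 0, 0, 100, -50, -184, -0.8]
    - [0, 0, 0, 135, -70, -184, -0.8]
    - [0, 0, 0, 170, -90, -184, -0.8]
    - [0, 0, 0, 205, -110, -184, -0.8]
    - [0, 0, 0, 235, -130, -184, -0.8]
    - [0, 0, 0, 253, -140, -184, -0.8]
    - [0, 0, 0, 263, -147, -184, -0.8]
    - [0, 0, 0, 263, -147, -184, -0.8]
    - [0, 0, 0, 263, -147, -184, -0.8]

```text
time: 5.23
ee_pos: [0.456, -0.0004, 0.2006]
eef_rot: [0.707, 0.707, 0.001, 0.0]
ft_force: [0.5, -0.2, -1.4]
width: 0.0212
grip_force: 25.0
```

```bash
cat > w.py <<'E'
import sys
from h import *
from bench import r
n=sys.argv[1];c=r.camera("wrist");np.savez(n+".npz",**c)
cv2.imwrite(f"pics/{n}.png",c["pixels"][:,:,::-1])
a=sys.argv[2:]
for i in range(0,len(a),6):
    lo,hi,hp,x,y,rad=map(float,a[i:i+6]); blob(c,lo,hi,hp,(x,y),rad)
E
python3 w.py w2 .045 .06 .052 456 107 55 .03 .3 .2 456 0 60; python3 g.py 456 107 80 0
```

```text
rect [4.544e+02 1.057e+02 8.220e+01 8.200e+01 1.000e-01] circ [454.3 105.8  41.7] mean [454.5 109.8] n 1645 z [0.0495 0.0514 0.0524]
rect [456.    4.4 119.9  79.5   0. ] circ [456.  -0.  60.] mean [455.5   3.2] n 19361 z [0.1977 0.2742 0.2939]
5.2833 [ 0.4563 -0.0011  0.2004] [-0.1 -1.1 -0.9] 24.999555330723524 0.021538285499876127
[0.0012, -0.0006, -0.0009, 108.0, -0.5, 120.4] rows 3.9
```

View pics/w2.png

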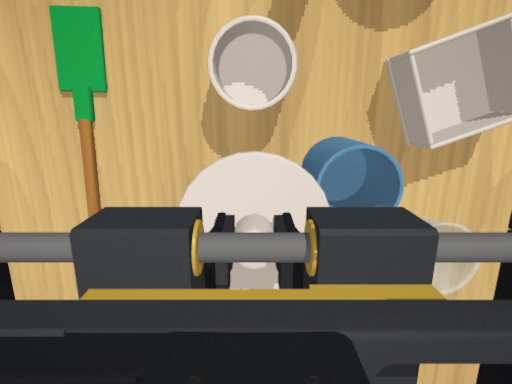

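The small dish's rim is centred at (253,62), and the lid hangs level in the fingers. I'll go above the dish.

Request:
apply_moves:
  steps:
    - [0, 0, 0, 35, 0, 0, -0.8]
    - [0, 0, 0, 70, -1, 20, -0.8]
    - [0, 0, 0, 95, -2, 50, -0.8]
    - [0, 0, 0, 106, -2, 80, -0.8]
    - [0, 0, 0, 106, -2, 100, -0.8]
    - [0, 0, 0, 106, -2, 113, -0.8]
    - [0, 0, 0, 106, -2, 116, -0.8]
    - [0, 0, 0, 106, -2, 116, -0.8]
    - [0, 0, 0, 106, -2, 116, -0.8]

```text
time: 6.03
ee_pos: [0.4548, 0.105, 0.0845]
eef_rot: [0.708, 0.707, 0.0, 0.0]
ft_force: [-0.1, 1.3, -1.5]
width: 0.0215
grip_force: 25.0
```

```bash
python3 g.py 454.4 105.2 60.5 0
```

```text
6.0333 [0.4548 0.105  0.0845] [-0.1  1.3 -1.5] 24.99965168070048 0.02154066992993245
[0.001, -0.0, -0.0016, 0.2, -0.5, 24.0] rows 0.6
```

Request:
apply_moves:
  steps:
    - [0, 0, 0, 0, 0, 6, -0.8]
    - [0, 0, 0, 0, 0, 11, -0.8]
    - [0, 0, 0, 0, 0, 15, -0.8]
    - [0, 0, 0, 0, 0, 18, -0.8]
    - [0, 0, 0, 0, 0, 20, -0.8]
    - [0, 0, 0, 0, 0, 22, -0.8]
    - [0, 0, 0, 0, 0, 23.5, -0.8]
    - [0, 0, 0, 0, 0, 24.5, -0.8]
    - [0, 0, 0, 0, 0, 24.5, -0.8]

```text
time: 6.78
ee_pos: [0.4539, 0.1058, 0.0599]
eef_rot: [0.707, 0.707, 0.0, -0.0]
ft_force: [-5.2, -1.6, 12.6]
width: 0.0213
grip_force: 25.0
```

Request:
apply_moves:
  steps:
    - [0, 0, 0, 0, 0, 0, -0.8]
    - [0, 0, 0, 0, 0, 0, -0.4]
    - [0, 0, 0, 0, 0, 0, -0.2]
    - [0, 0, 0, 0, 0, 0, 0.15]
    - [0, 0, 0, 0, 0, 0, 0.15]
    - [0, 0, 0, 0, 0, -5, 0.15]
    - [0, 0, 0, 0, 0, -20, 0.15]
    - [0, 0, 0, 0, 0, -50, 0.15]
    - [0, 0, 0, 0, 0, -90, 0.15]
    - [0, 0, 0, 0, 0, -120, 0.15]
    - [0, 0, 0, 0, 0, -120, 0.15]

```text
time: 7.7
ee_pos: [0.4567, 0.1065, 0.1853]
eef_rot: [0.707, 0.707, 0.004, 0.001]
ft_force: [0.7, 0.6, -0.4]
width: 0.0497
grip_force: 0.0
```

```bash
python3 w.py w3 .045 .075 .058 456 107 60 .075 .095 .084 456 107 30; python3 g.py 365 230 180 0 365 290 180 0; python3 - <<'E'
from h import *
c=dict(np.load("w3.npz"));P,d=cloud(c);x,y,z=P[...,0]*1000,P[...,1]*1000,P[...,2]*1000
m=(z>53)&(z<64)&(np.hypot(x-455,y-106)<42)&(np.hypot(x-455,y-106)>16)
A=np.c_[x[m],y[m],np.ones(m.sum())];k=np.linalg.lstsq(A,z[m],rcond=None)[0]
print("tilt",k[:2],"z at centre",k@[455,106,1])
E
```

```text
rect [453.8 105.9  86.2  86.3  89.9] circ [453.7 106.   43.5] mean [453.7 107.7] n 5961 z [0.0568 0.0577 0.0586]
rect [453.8 106.7  21.7  21.1  71.4] circ [453.5 106.8  11.2] mean [453.7 106.9] n 488 z [0.0815 0.0834 0.0843]
7.75 [0.4557 0.1063 0.1825] [0.8 0.1 1.2] 0.0 0.049980629713855564
[0.0054, -0.0032, -0.0001, 123.6, -90.7, 2.4] rows 3.7
[0.0054, -0.0032, -0.0001, 183.6, -90.7, 2.6] rows 4.9
tilt [-0.00120914 -0.00131163] z at centre 57.72988065488913
```

View pics/w3.png

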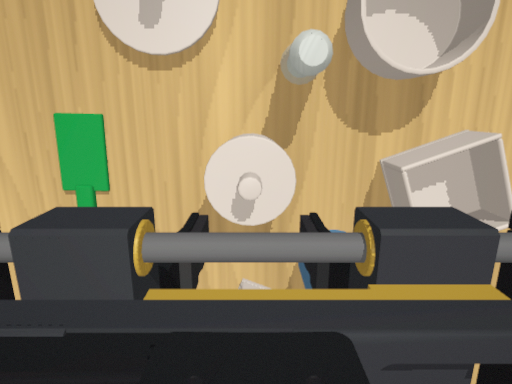

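The small lid is seated: its flange is level at 57.7 mm, centred at (250,181). Next is the large round lid, with its edge at (157,20).

Request:
apply_moves:
  steps:
    - [0, 0, 0, 37, -18, 0, 0.15]
    - [0, 0, 0, 74, -36, 0, 0.15]
    - [0, 0, 0, 110, -54, 0, 0.15]
    - [0, 0, 0, 145, -72, 2, 0.15]
    - [0, 0, 0, 172, -86, 2, 0.15]
    - [0, 0, 0, 183, -91, 2, 0.15]
    - [0, 0, 0, 183, -91, 2, 0.15]
    - [0, 0, 0, 183, -91, 2, 0.15]

```text
time: 8.42
ee_pos: [0.3628, 0.2882, 0.1766]
eef_rot: [0.707, 0.707, -0.001, 0.0]
ft_force: [1.5, -1.1, -0.3]
width: 0.05
grip_force: 0.0
```

```bash
python3 w.py w4 .007 .025 .013 365 290 75 .031 .05 .039 365 290 30; python3 g.py 365 290 60 0
```

```text
rect [3.640e+02 2.883e+02 1.224e+02 1.215e+02 1.000e-01] circ [363.9 288.1  61.5] mean [363.9 290.4] n 9960 z [0.0118 0.0127 0.0136]
rect [3.635e+02 2.889e+02 2.060e+01 2.100e+01 1.000e-01] circ [363.7 288.9  11. ] mean [363.9 288.9] n 380 z [0.0367 0.0385 0.0395]
8.4667 [0.3634 0.2875 0.1767] [-0.1 -0.7 -0.1] 0.0 0.05002582479861402
[-0.0004, 0.0011, -0.0011, 2.7, 1.7, 116.7] rows 2.8
```

Request:
apply_moves:
  steps:
    - [0, 0, 0, 1, 0, 35, 0.15]
    - [0, 0, 0, 1, 0, 75, 0.15]
    - [0, 0, 0, 1, 0, 110, 0.15]
    - [0, 0, 0, 1, 0, 130, 0.15]
    - [0, 0, 0, 1, 0, 143, 0.15]
    - [0, 0, 0, 1, 0, 152, 0.15]
    - [0, 0, 0, 1, 0, 158, 0.15]
    - [0, 0, 0, 1, 0, 160, 0.15]
    - [0, 0, 0, 1, 0, 160, 0.15]
    - [0, 0, 0, 1, 0, 160, -0.3]

```text
time: 9.3
ee_pos: [0.3635, 0.29, 0.0179]
eef_rot: [0.707, 0.707, 0.001, -0.0]
ft_force: [-0.1, -0.1, 0.2]
width: 0.0477
grip_force: 0.0
```

```bash
python3 g.py 363.8 288.7 15.5 0
```

```text
9.3 [0.3635 0.29   0.0179] [-0.1 -0.1  0.2] 0.0 0.04773364344380243
[0.0009, -0.001, -0.0004, -1.3, 0.3, 2.4] rows 0.1
```

Request:
apply_moves:
  steps:
    - [0, 0, 0, -1, 0, 2.2, -0.3]
    - [0, 0, 0, -1, 0, 2.2, -0.45]
    - [0, 0, 0, -1, 0, 2.2, -0.8]
    - [0, 0, 0, -1, 0, 2.2, -0.8]
    - [0, 0, 0, -1, 0, 2.2, -0.8]
    - [0, 0, 0, -1, 0, 2.2, -0.8]
    - [0, 0, 0, -1, 0, 2.2, -0.8]
    - [0, 0, 0, -1, 0, 2.2, -0.8]
    - [0, 0, 0, -1, 0, 2.2, -0.8]
  force: 30

```text
time: 10.05
ee_pos: [0.363, 0.2889, 0.0152]
eef_rot: [0.707, 0.707, 0.0, -0.0]
ft_force: [0.0, -1.0, 4.0]
width: 0.0211
grip_force: 30.0
```

```bash
python3 g.py 609 160 200 0
```

```text
10.05 [0.363  0.2889 0.0152] [ 0. -1.  4.] 29.999948227778077 0.02108198700222669
[0.0003, -0.0004, -0.0, -128.8, 246.0, -184.8] rows 8.0
```

Request:
apply_moves:
  steps:
    - [0, 0, 0, 0, 0, -10, -0.8]
    - [0, 0, 0, 0, 0, -35, -0.8]
    - [0, 0, 0, 0, 0, -70, -0.8]
    - [0, 0, 0, 0, 0, -105, -0.8]
    - [0, 0, 0, -10, 15, -140, -0.8]
    - [0, 0, 0, -30, 45, -165, -0.8]
    - [0, 0, 0, -50, 75, -190, -0.8]
    - [0, 0, 0, -70, 105, -215, -0.8]
    - [0, 0, 0, -90, 135, -235, -0.8]
    - [0, 0, 0, -110, 170, -250, -0.8]
    - [0, 0, 0, -130, 205, -265, -0.8]
    - [0, 0, 0, -142, 230, -272, -0.8]
    - [0, 0, 0, -149, 246, -275, -0.8]
    - [0, 0, 0, -149, 246, -275, -0.8]
    - [0, 0, 0, -149, 246, -275, -0.8]

```text
time: 11.3
ee_pos: [0.6089, 0.1389, 0.2896]
eef_rot: [0.708, 0.706, -0.001, -0.0]
ft_force: [-0.8, 1.4, -2.8]
width: 0.021
grip_force: 30.0
```

```bash
python3 w.py w5 .045 .06 .052 609 264 72 ; python3 g.py 609 264 85 0
```

```text
rect [608.3 262.5 118.  118.2  89.9] circ [608.1 262.6  59.6] mean [608.4 269.2] n 1490 z [0.0491 0.0513 0.0525]
11.35 [0.6081 0.1399 0.2895] [-0.1 -0.  -2.5] 30.000236090272665 0.02121914100095731
[-0.0015, 0.0001, -0.0001, 124.1, 1.2, 204.5] rows 5.7
```

View pics/w5.png

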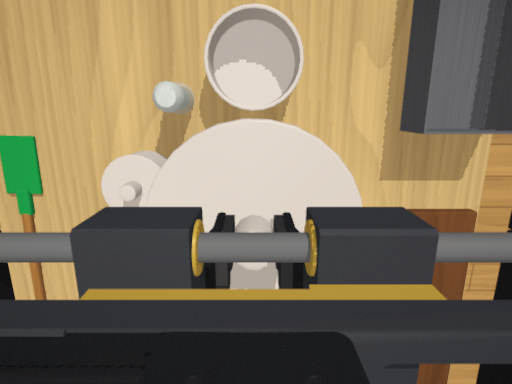

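The large dish is at (254,58), centre measured at (608.2, 262.5) mm, so I'll place the lid there.

Request:
apply_moves:
  steps:
    - [0, 0, 0, 30, 0, 10, -0.8]
    - [0, 0, 0, 60, 0, 30, -0.8]
    - [0, 0, 0, 90, 0, 55, -0.8]
    - [0, 0, 0, 112, 0, 85, -0.8]
    - [0, 0, 0, 122, 0, 120, -0.8]
    - [0, 0, 0, 122.5, 0, 150, -0.8]
    - [0, 0, 0, 122.5, 0, 175, -0.8]
    - [0, 0, 0, 122.5, 0, 192, -0.8]
    - [0, 0, 0, 122.5, 0, 202, -0.8]
    - [0, 0, 0, 122.5, 0, 205, -0.8]
    - [0, 0, 0, 122.5, 0, 205, -0.8]
    - [0, 0, 0, 122.5, 0, 205, -0.8]

```text
time: 12.35
ee_pos: [0.6092, 0.2628, 0.0864]
eef_rot: [0.707, 0.707, 0.001, 0.0]
ft_force: [0.2, -0.5, -1.5]
width: 0.0209
grip_force: 30.0
```

```bash
python3 g.py 608.2 262.6 60 0
```

```text
12.35 [0.6092 0.2628 0.0864] [ 0.2 -0.5 -1.5] 29.99993534758687 0.020917534605212902
[0.0014, -0.0012, 0.0004, -0.3, -1.0, 26.4] rows 0.6
```

Request:
apply_moves:
  steps:
    - [0, 0, 0, 0, -1, 6, -0.8]
    - [0, 0, 0, 0, -1, 11, -0.8]
    - [0, 0, 0, 0, -1, 15, -0.8]
    - [0, 0, 0, 0, -1, 18, -0.8]
    - [0, 0, 0, 0, -1, 20, -0.8]
    - [0, 0, 0, 0, -1, 22, -0.8]
    - [0, 0, 0, 0, -1, 23.5, -0.8]
    - [0, 0, 0, 0, -1, 25, -0.8]
    - [0, 0, 0, 0, -1, 26, -0.8]
    - [0, 0, 0, 0, -1, 26, -0.8]

```text
time: 13.18
ee_pos: [0.6081, 0.2623, 0.0603]
eef_rot: [0.707, 0.707, 0.0, -0.0]
ft_force: [-3.6, -2.2, 9.4]
width: 0.0211
grip_force: 30.0
```

Request:
apply_moves:
  steps:
    - [0, 0, 0, 0, 0, 0, -0.8]
    - [0, 0, 0, 0, 0, 0, -0.4]
    - [0, 0, 0, 0, 0, 0, -0.2]
    - [0, 0, 0, 0, 0, 0, 0.15]
    - [0, 0, 0, 0, 0, 0, 0.15]
    - [0, 0, 0, 0, 0, -5, 0.15]
    - [0, 0, 0, 0, 0, -20, 0.15]
    - [0, 0, 0, 0, 0, -50, 0.15]
    - [0, 0, 0, 0, 0, -90, 0.15]
    - [0, 0, 0, 0, 0, -130, 0.15]
    - [0, 0, 0, 0, 0, -130, 0.15]

```text
time: 14.1
ee_pos: [0.6113, 0.2632, 0.1983]
eef_rot: [0.707, 0.707, 0.006, 0.002]
ft_force: [0.9, 0.9, 1.5]
width: 0.0495
grip_force: 0.0
```

```bash
cat >> h.py <<'E'
def tilt(c,x0,y0,r1,r0=30):
    P,d=cloud(c);x,y,z=[P[...,i]*1000 for i in range(3)];q=np.hypot(x-x0,y-y0)
    m=(z>50)&(z<68)&(q<r1)&(q>r0)
    A=np.c_[x[m]-x0,y[m]-y0,np.ones(m.sum())];k=np.linalg.lstsq(A,z[m],rcond=None)[0]
    print("tilt",k[:2].round(4),"z",k[2].round(2),m.sum())
E
python3 w.py w6 .045 .075 .058 608 263 75 .075 .095 .084 608 263 30; python3 -c "
from h import *
tilt(dict(np.load('w6.npz')),608,263,58,16)"; python3 g.py 390 -10 240 0 357 -289 180 9
```

```text
rect [607.8 264.9 115.4 121.9  89.8] circ [607.8 261.6  61.5] mean [607.8 265.3] n 11145 z [0.0568 0.0577 0.0586]
rect [607.9 262.4  21.4  20.9  89.9] circ [607.8 262.5  11.1] mean [607.8 262.5] n 443 z [0.0815 0.0834 0.0844]
tilt [-0.0004 -0.0009] z 57.74 9723
14.15 [0.6103 0.2629 0.1944] [-0.1 -0.3 -0.7] 0.0 0.04996262618194906
[0.0075, -0.0042, -0.0003, -272.7, -219.8, -48.4] rows 8.5
[0.0079, -0.0036, -0.1574, -552.0, -253.2, 10.2] rows 14.6
```

The large lid is home and level (57.7 mm). Next is the square lid.

Request:
apply_moves:
  steps:
    - [0, 0, 0, -40, -12, 0, 0.15]
    - [0, 0, 0, -80, -28, 0, 0.15]
    - [0, 0, -0.02, -118, -45, 0, 0.15]
    - [0, 0, -0.04, -156, -62, 0, 0.15]
    - [0, 0, -0.06, -194, -80, 0, 0.15]
    - [0, 0, -0.08, -232, -98, 0, 0.15]
    - [0, 0, -0.1, -270, -116, 0, 0.15]
    - [0, 0, -0.12, -308, -134, 0, 0.15]
    - [0, 0, -0.14, -346, -152, 0, 0.15]
    - [0, 0, -0.157, -384, -170, 0, 0.15]
    - [0, 0, -0.157, -422, -188, 0, 0.15]
    - [0, 0, -0.157, -460, -206, 2, 0.15]
    - [0, 0, -0.157, -497, -224, 5, 0.15]
    - [0, 0, -0.157, -530, -242, 8, 0.15]
    - [0, 0, -0.157, -548, -250, 10, 0.15]
    - [0, 0, -0.157, -552, -253, 10, 0.15]
    - [0, 0, -0.157, -552, -253, 10, 0.15]
    - [0, 0, -0.157, -552, -253, 10, 0.15]

```text
time: 15.65
ee_pos: [0.3551, -0.289, 0.1787]
eef_rot: [0.649, 0.761, 0.0, -0.0]
ft_force: [-0.1, 0.7, 0.2]
width: 0.0502
grip_force: 0.0
```

```bash
python3 w.py w7 .007 .025 .013 357 -289 80 .031 .05 .039 357 -289 40; python3 g.py 357 -289 60 9
```

```text
rect [ 355.2 -291.4  101.1  101.     9.1] circ [ 355.3 -291.5   70.4] mean [ 354.8 -288.9] n 8098 z [0.0117 0.0127 0.0136]
rect [ 355.2 -290.8   15.    49.4    9.1] circ [ 355.2 -290.8   25.3] mean [ 355.2 -290.5] n 783 z [0.0369 0.0384 0.0393]
15.7 [ 0.3555 -0.2885  0.1787] [-0.8  0.5 -0.3] 0.0 0.049920744944312284
[-0.0002, -0.0004, 0.0016, -0.7, 1.4, 118.7] rows 2.8
```

View pics/w7.png

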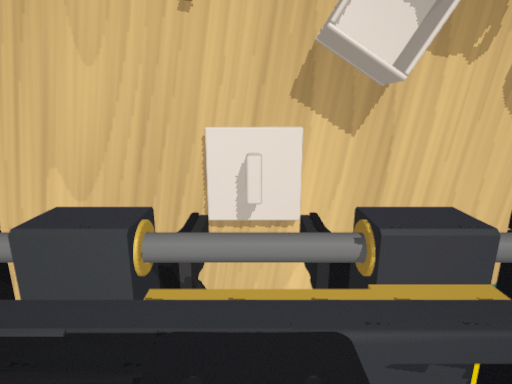

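The square lid's bar at (255,178) lines up with the tool, so I'll descend.

Request:
apply_moves:
  steps:
    - [0, 0, 0, -2, -0.5, 35, 0.15]
    - [0, 0, 0, -2, -0.5, 75, 0.15]
    - [0, 0, 0, -2, -0.5, 110, 0.15]
    - [0, 0, 0, -2, -0.5, 132, 0.15]
    - [0, 0, 0, -2, -0.5, 146, 0.15]
    - [0, 0, 0, -2, -0.5, 155, 0.15]
    - [0, 0, 0, -2, -0.5, 161, 0.15]
    - [0, 0, 0, -2, -0.5, 163, 0.15]
    - [0, 0, 0, -2, -0.5, 163, 0.15]
    - [0, 0, 0, -2, -0.5, 163, -0.3]

```text
time: 16.53
ee_pos: [0.3554, -0.2919, 0.0166]
eef_rot: [0.649, 0.761, 0.0, 0.001]
ft_force: [0.1, 0.6, 0.4]
width: 0.0476
grip_force: 0.0
```

```bash
python3 g.py 355.2 -290.8 15.5 9.1
```

```text
16.5333 [ 0.3554 -0.2919  0.0166] [0.1 0.6 0.4] 0.0 0.047643217427471386
[0.0013, 0.0003, -0.0015, 1.1, -0.0, 1.1] rows 0.0
```

Request:
apply_moves:
  steps:
    - [0, 0, 0, 1, 0, 1, -0.4]
    - [0, 0, 0, 1, 0, 1, -0.55]
    - [0, 0, 0, 1, 0, 1, -0.9]
    - [0, 0, 0, 1, 0, 1, -0.9]
    - [0, 0, 0, 1, 0, 1, -0.9]
    - [0, 0, 0, 1, 0, 1, -0.9]
    - [0, 0, 0, 1, 0, 1, -0.9]
    - [0, 0, 0, 1, 0, 1, -0.9]
    - [0, 0, 0, 1, 0, 1, -0.9]
    - [0, 0, 0, 1, 0, 1, -0.9]

```text
time: 17.37
ee_pos: [0.3546, -0.2908, 0.015]
eef_rot: [0.649, 0.76, 0.0, 0.0]
ft_force: [-0.4, 0.9, 4.0]
width: 0.0158
grip_force: 30.0
```

```bash
python3 g.py 662 -35 260 20
```

```text
17.3667 [ 0.3546 -0.2908  0.015 ] [-0.4  0.9  4. ] 29.999942695721984 0.015799631322542328
[0.0002, -0.0001, -0.192, 204.6, 343.6, -244.9] rows 11.2
```

Request:
apply_moves:
  steps:
    - [0, 0, 0, 0, 0, -10, -0.9]
    - [0, 0, 0, 0, 0, -35, -0.9]
    - [0, 0, 0, 0, 0, -70, -0.9]
    - [0, 0, 0, 5, 10, -105, -0.9]
    - [0, 0, -0.02, 15, 30, -135, -0.9]
    - [0, 0, -0.04, 30, 58, -155, -0.9]
    - [0, 0, -0.06, 47, 90, -175, -0.9]
    - [0, 0, -0.08, 64, 122, -190, -0.9]
    - [0, 0, -0.1, 81, 154, -205, -0.9]
    - [0, 0, -0.12, 98, 186, -220, -0.9]
    - [0, 0, -0.14, 115, 218, -235, -0.9]
    - [0, 0, -0.16, 132, 250, -245, -0.9]
    - [0, 0, -0.18, 149, 282, -255, -0.9]
    - [0, 0, -0.192, 166, 314, -262, -0.9]
    - [0, 0, -0.192, 183, 346, -265, -0.9]
    - [0, 0, -0.192, 198, 375, -265, -0.9]
    - [0, 0, -0.192, 204, 387, -265, -0.9]
    - [0, 0, -0.192, 204, 387, -265, -0.9]
    - [0, 0, -0.192, 204, 387, -265, -0.9]

```text
time: 18.95
ee_pos: [0.7049, -0.0287, 0.2784]
eef_rot: [0.573, 0.819, -0.001, -0.001]
ft_force: [-0.0, -0.6, -1.9]
width: 0.016
grip_force: 30.0
```

```bash
python3 w.py w8 .045 .06 .052 662 91 78 ; python3 g.py 662 91 85 20
```

```text
rect [661.1  88.2  97.3  97.1  19.8] circ [660.9  88.4  67.5] mean [659.4  92.9] n 1592 z [0.0489 0.0511 0.0524]
19.0 [ 0.7044 -0.0297  0.2792] [ 0.2 -0.6 -0.9] 29.999866294674575 0.01586847482740628
[-0.0015, 0.0004, -0.0009, 128.0, 1.6, 194.2] rows 5.6
```

View pics/w8.png

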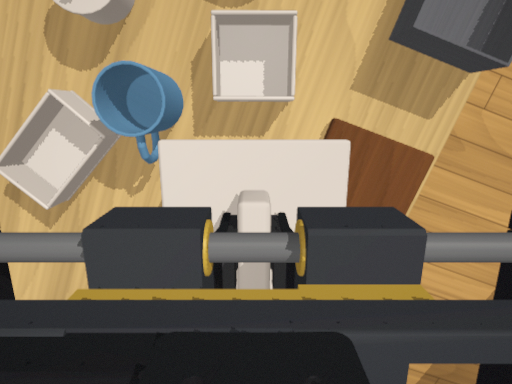

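The square dish at (254,57) is parallel to the held lid. I'll move over it and lower.

Request:
apply_moves:
  steps:
    - [0, 0, 0, 30, 0, 10, -0.9]
    - [0, 0, 0, 62, 0, 28, -0.9]
    - [0, 0, 0, 95, 0, 50, -0.9]
    - [0, 0, 0, 116, -0.4, 80, -0.9]
    - [0, 0, 0, 125, -0.4, 112, -0.9]
    - [0, 0, 0, 125.6, -0.4, 142, -0.9]
    - [0, 0, 0, 125.6, -0.4, 166, -0.9]
    - [0, 0, 0, 125.6, -0.4, 183, -0.9]
    - [0, 0, 0, 125.6, -0.4, 192, -0.9]
    - [0, 0, 0, 125.6, -0.4, 194, -0.9]
    - [0, 0, 0, 125.6, -0.4, 194, -0.9]
    - [0, 0, 0, 125.6, -0.4, 194, -0.9]

```text
time: 20.0
ee_pos: [0.6622, 0.0886, 0.0875]
eef_rot: [0.574, 0.819, 0.001, 0.001]
ft_force: [0.5, -0.2, -1.5]
width: 0.0155
grip_force: 30.0
```

```bash
python3 g.py 661.1 88.2 60 19.8
```

```text
20.0 [0.6622 0.0886 0.0875] [ 0.5 -0.2 -1.5] 29.99992280267179 0.015478344993214245
[0.002, 0.0002, 0.0029, -0.0, -1.3, 27.5] rows 0.7
```

Request:
apply_moves:
  steps:
    - [0, 0, 0, 0, -1, 7, -0.9]
    - [0, 0, 0, 0, -1, 12, -0.9]
    - [0, 0, 0, 0, -1, 16, -0.9]
    - [0, 0, 0, 0, -1, 19, -0.9]
    - [0, 0, 0, 0, -1, 21, -0.9]
    - [0, 0, 0, 0, -1, 23, -0.9]
    - [0, 0, 0, 0, -1, 24.5, -0.9]
    - [0, 0, 0, 0, -1, 26, -0.9]
    - [0, 0, 0, 0, -1, 27, -0.9]
    - [0, 0, 0, 0, -1, 27, -0.9]

```text
time: 20.83
ee_pos: [0.6608, 0.0887, 0.0601]
eef_rot: [0.574, 0.819, 0.0, -0.0]
ft_force: [-4.9, -0.5, 9.0]
width: 0.0157
grip_force: 30.0
```

Request:
apply_moves:
  steps:
    - [0, 0, 0, 0, 0, 0, -0.9]
    - [0, 0, 0, 0, 0, 0, -0.5]
    - [0, 0, 0, 0, 0, 0, -0.2]
    - [0, 0, 0, 0, 0, 0, 0.15]
    - [0, 0, 0, 0, 0, 0, 0.15]
    - [0, 0, 0, 0, 0, -5, 0.15]
    - [0, 0, 0, 0, 0, -20, 0.15]
    - [0, 0, 0, 0, 0, -50, 0.15]
    - [0, 0, 0, 0, 0, -90, 0.15]
    - [0, 0, 0, 0, 0, -130, 0.15]
    - [0, 0, 0, 0, 0, -130, 0.15]

```text
time: 21.75
ee_pos: [0.6642, 0.0881, 0.1991]
eef_rot: [0.574, 0.819, 0.004, 0.004]
ft_force: [1.1, -0.4, 1.9]
width: 0.0497
grip_force: 0.0
```

```bash
python3 w.py w9 .045 .075 .058 661 88 80 .075 .095 .084 661 88 40; python3 -c "
from h import *
tilt(dict(np.load('w9.npz')),661,88,48,30)"; python3 g.py 520 -417 185 -19.4
```

```text
rect [660.9  88.  101.1  99.8  20. ] circ [660.9  88.2  70.3] mean [660.1  91. ] n 9192 z [0.0568 0.0577 0.0586]
rect [660.6  88.3  15.6  49.3  20.1] circ [660.7  88.4  25.2] mean [660.5  88.9] n 946 z [0.0817 0.0834 0.0844]
tilt [-0.0004 -0.0011] z 57.72 4369
21.8 [0.6631 0.0883 0.1952] [-0.1 -0.3 -0.2] 0.0 0.04997410242485997
[0.0088, -0.0019, 0.6871, -426.0, -307.1, 8.0] rows 12.6
```

The square lid is seated and level. The oblong lid is the last one.

Request:
apply_moves:
  steps:
    - [0, 0, 0.05, -32, -23, 0, 0.15]
    - [0, 0, 0.1, -64, -46, 0, 0.15]
    - [0, 0, 0.16, -96, -69, 0, 0.15]
    - [0, 0, 0.22, -128, -92, 0, 0.15]
    - [0, 0, 0.28, -160, -115, 0, 0.15]
    - [0, 0, 0.34, -192, -138, 0, 0.15]
    - [0, 0, 0.4, -224, -161, 0, 0.15]
    - [0, 0, 0.46, -256, -184, 0, 0.15]
    - [0, 0, 0.52, -288, -207, 0, 0.15]
    - [0, 0, 0.58, -320, -230, 2, 0.15]
    - [0, 0, 0.63, -352, -253, 4, 0.15]
    - [0, 0, 0.67, -384, -276, 6, 0.15]
    - [0, 0, 0.687, -410, -296, 8, 0.15]
    - [0, 0, 0.687, -422, -304, 8, 0.15]
    - [0, 0, 0.687, -426, -307, 8, 0.15]
    - [0, 0, 0.687, -426, -307, 8, 0.15]
    - [0, 0, 0.687, -426, -307, 8, 0.15]

```text
time: 23.22
ee_pos: [0.5185, -0.4155, 0.1809]
eef_rot: [0.816, 0.579, 0.0, -0.0]
ft_force: [-0.2, 1.0, -0.1]
width: 0.0501
grip_force: 0.0
```

```bash
python3 w.py w10 .007 .025 .013 520 -418 85 .031 .05 .039 520 -418 40; python3 g.py 520 -418 15.5 -19.4
```

```text
rect [ 518.3 -419.6  128.1   87.2   70.7] circ [ 517.9 -419.9   76.9] mean [ 519.5 -416.1] n 8785 z [0.0117 0.0127 0.0136]
rect [ 517.6 -421.4   49.1   15.8   70.4] circ [ 517.6 -421.3   25.2] mean [ 517.7 -420.6] n 765 z [0.037  0.0384 0.0395]
23.2667 [ 0.5189 -0.4149  0.1809] [ 0.3 -0.   0.1] 0.0 0.050224323605409515
[-0.0, -0.0011, 0.0028, -2.8, 2.1, 165.4] rows 4.0
```

View pics/w10.png

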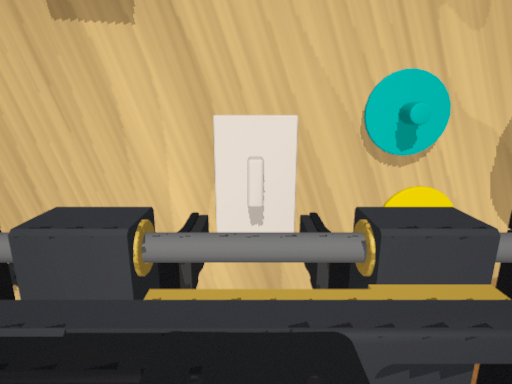

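The oblong lid's bar is at (256,181), aligned with the tool. Its near end is hidden by the gripper, so I'll use the bar centre (517.6, -421.4).

Request:
apply_moves:
  steps:
    - [0, 0, 0, -3, 0.9, 35, 0.15]
    - [0, 0, 0, -6.6, 0.9, 75, 0.15]
    - [0, 0, 0, -6.6, 0.9, 110, 0.15]
    - [0, 0, 0, -6.6, 0.9, 132, 0.15]
    - [0, 0, 0, -6.6, 0.9, 146, 0.15]
    - [0, 0, 0, -6.6, 0.9, 156, 0.15]
    - [0, 0, 0, -6.6, 0.9, 162, 0.15]
    - [0, 0, 0, -6.6, 0.9, 164, 0.15]
    - [0, 0, 0, -6.6, 0.9, 164, 0.15]
    - [0, 0, 0, -6.6, 0.9, 164, -0.3]

```text
time: 24.1
ee_pos: [0.5171, -0.4236, 0.0182]
eef_rot: [0.816, 0.578, 0.0, 0.001]
ft_force: [-0.1, -0.0, -0.2]
width: 0.048
grip_force: 0.0
```

```bash
python3 g.py 517.6 -421.4 15.5 -19.4
```

```text
24.1 [ 0.5171 -0.4236  0.0182] [-0.1 -0.  -0.2] 0.0 0.04798837796830517
[0.0017, 0.0004, 0.0007, 2.2, -0.2, 2.7] rows 0.1
```

Request:
apply_moves:
  steps:
    - [0, 0, 0, 1.5, 0, 2.5, -0.4]
    - [0, 0, 0, 1.5, 0, 2.5, -0.55]
    - [0, 0, 0, 1.5, 0, 2.5, -0.9]
    - [0, 0, 0, 1.5, 0, 2.5, -0.9]
    - [0, 0, 0, 1.5, 0, 2.5, -0.9]
    - [0, 0, 0, 1.5, 0, 2.5, -0.9]
    - [0, 0, 0, 1.5, 0, 2.5, -0.9]
    - [0, 0, 0, 1.5, 0, 2.5, -0.9]
    - [0, 0, 0, 1.5, 0, 2.5, -0.9]
    - [0, 0, 0, 1.5, 0, 2.5, -0.9]

```text
time: 24.93
ee_pos: [0.517, -0.4218, 0.0145]
eef_rot: [0.816, 0.578, 0.0, 0.0]
ft_force: [1.1, 0.4, 2.3]
width: 0.0158
grip_force: 30.0
```

```bash
python3 g.py 408 -229 290 -22.5
```

```text
24.9333 [ 0.517  -0.4218  0.0145] [1.1 0.4 2.3] 29.99986097216606 0.015840071857046185
[0.0001, -0.0, 0.0547, 145.7, -166.7, -275.5] rows 8.5
```

Request:
apply_moves:
  steps:
    - [0, 0, 0, 0, 0, -10, -0.9]
    - [0, 0, 0, 0, 0, -35, -0.9]
    - [0, 0, 0, 0, 0, -70, -0.9]
    - [0, 0, 0, 0, 0, -105, -0.9]
    - [0, 0, 0.02, 10, -12, -140, -0.9]
    - [0, 0, 0.03, 30, -35, -168, -0.9]
    - [0, 0, 0.04, 50, -58, -190, -0.9]
    - [0, 0, 0.055, 70, -81, -210, -0.9]
    - [0, 0, 0.055, 90, -104, -230, -0.9]
    - [0, 0, 0.055, 110, -127, -250, -0.9]
    - [0, 0, 0.055, 130, -150, -265, -0.9]
    - [0, 0, 0.055, 141, -162, -273, -0.9]
    - [0, 0, 0.055, 146, -167, -275, -0.9]
    - [0, 0, 0.055, 146, -167, -275, -0.9]
    - [0, 0, 0.055, 146, -167, -275, -0.9]

```text
time: 26.18
ee_pos: [0.4077, -0.2286, 0.2895]
eef_rot: [0.831, 0.556, 0.001, -0.0]
ft_force: [-0.2, -0.2, -1.2]
width: 0.0159
grip_force: 30.0
```

```bash
python3 w.py w11 .045 .06 .052 460 -102 85 ; python3 g.py 459 -102 85 -22.5
```

```text
rect [ 455.3 -108.9  117.7   83.3   67.4] circ [ 455.1 -108.7   71.6] mean [ 452.  -118.4] n 1183 z [0.0496 0.0512 0.0524]
26.2333 [ 0.4076 -0.2292  0.2891] [ 0.4 -0.2 -1.5] 29.999780589714646 0.015724965864310568
[-0.0004, -0.0004, -0.0009, 137.1, -1.3, 204.2] rows 5.9
```

View pics/w11.png

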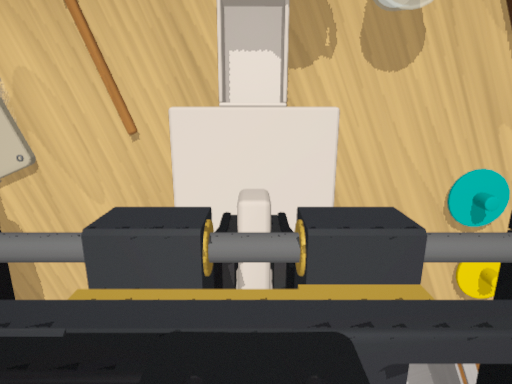

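The oblong dish's near edge is visible at row 103, but its far end is cut off by the picture's edge. Near edge plus known length gives a centre of about (457.8, -103.4), which agrees with the top view, so I'll go on.

Request:
apply_moves:
  steps:
    - [0, 0, 0, 30, 0, 5, -0.9]
    - [0, 0, 0, 62, -1, 20, -0.9]
    - [0, 0, 0, 95, -1.8, 45, -0.9]
    - [0, 0, 0, 120, -1.8, 75, -0.9]
    - [0, 0, 0, 133, -1.8, 108, -0.9]
    - [0, 0, 0, 134.9, -1.8, 140, -0.9]
    - [0, 0, 0, 134.9, -1.8, 168, -0.9]
    - [0, 0, 0, 134.9, -1.8, 188, -0.9]
    - [0, 0, 0, 134.9, -1.8, 200, -0.9]
    - [0, 0, 0, 134.9, -1.8, 203, -0.9]
    - [0, 0, 0, 134.9, -1.8, 203, -0.9]
    - [0, 0, 0, 134.9, -1.8, 203, -0.9]

```text
time: 27.23
ee_pos: [0.458, -0.1045, 0.0866]
eef_rot: [0.832, 0.555, -0.001, 0.001]
ft_force: [0.8, 0.1, -2.8]
width: 0.0158
grip_force: 30.0
```

```bash
python3 g.py 457.6 -103.9 59.5 -22.6
```

```text
27.2333 [ 0.458  -0.1045  0.0866] [ 0.8  0.1 -2.8] 29.999955617822707 0.01576816417477277
[0.0002, 0.0018, -0.0, 0.4, -0.6, 27.1] rows 0.7
```

Request:
apply_moves:
  steps:
    - [0, 0, 0, 0.3, -0.5, 7, -0.9]
    - [0, 0, 0, 0.3, -0.5, 12, -0.9]
    - [0, 0, 0, 0.3, -0.5, 16, -0.9]
    - [0, 0, 0, 0.3, -0.5, 19, -0.9]
    - [0, 0, 0, 0.3, -0.5, 21, -0.9]
    - [0, 0, 0, 0.3, -0.5, 23, -0.9]
    - [0, 0, 0, 0.3, -0.5, 24.5, -0.9]
    - [0, 0, 0, 0.3, -0.5, 26, -0.9]
    - [0, 0, 0, 0.3, -0.5, 27, -0.9]
    - [0, 0, 0, 0.3, -0.5, 27, -0.9]

```text
time: 28.07
ee_pos: [0.4575, -0.1028, 0.0595]
eef_rot: [0.832, 0.555, 0.0, -0.0]
ft_force: [0.4, -0.3, -2.5]
width: 0.0155
grip_force: 30.0
```

Request:
apply_moves:
  steps:
    - [0, 0, 0, 0, 0, 0.5, -0.9]
    - [0, 0, 0, 0, 0, 1, -0.9]
    - [0, 0, 0, 0, 0, 1, -0.9]

```text
time: 28.32
ee_pos: [0.4576, -0.1028, 0.0594]
eef_rot: [0.832, 0.555, 0.0, -0.001]
ft_force: [-8.8, 1.4, 20.2]
width: 0.0153
grip_force: 30.0
```

Request:
apply_moves:
  steps:
    - [0, 0, 0, 0, 0, -0.7, -0.9]
    - [0, 0, 0, 0, 0, -0.7, -0.9]
    - [0, 0, 0, 0, 0, -0.7, -0.5]
    - [0, 0, 0, 0, 0, -0.7, -0.2]
    - [0, 0, 0, 0, 0, -0.7, 0.15]
    - [0, 0, 0, 0, 0, -0.7, 0.15]
    - [0, 0, 0, 0, 0, -5, 0.15]
    - [0, 0, 0, 0, 0, -20, 0.15]
    - [0, 0, 0, 0, 0, -50, 0.15]
    - [0, 0, 0, 0, 0, -90, 0.15]
    - [0, 0, 0, 0, 0, -130, 0.15]
    - [0, 0, 0, 0, 0, -130, 0.15]
    - [0, 0, 0, 0, 0, -130, 0.15]

```text
time: 29.4
ee_pos: [0.4588, -0.1027, 0.1906]
eef_rot: [0.831, 0.556, 0.003, 0.0]
ft_force: [-0.2, 0.5, -0.9]
width: 0.0498
grip_force: 0.0
```

```bash
python3 w.py w12 .045 .075 .058 458 -103 85 .075 .095 .084 458 -103 40; python3 - <<'E'
from h import *
from bench import r
tilt(dict(np.load('w12.npz')),458,-103,60,30)
c=r.camera("top");np.savez("top1.npz",**c)
cv2.imwrite("pics/top1.png",cv2.resize(c["pixels"][60:300,80:460,::-1],(760,480)))
s=r.read_state();print(s["time"],s["ee_pos"],s["ft_force"])
E
```

```text
rect [459.9 -96.5 118.7  87.3  67.5] circ [460.  -96.7  73.3] mean [461.6 -92.7] n 10224 z [0.0568 0.0577 0.0586]
rect [ 457.4 -101.8   49.9   15.1   67.8] circ [ 457.8 -102.    25.4] mean [ 457.7 -101.4] n 971 z [0.0821 0.0834 0.0844]
tilt [-0.001 -0.001] z 57.72 6728
29.5 [ 0.4571275  -0.10262151  0.18804472] [1.13350195 0.20384449 0.27494293]
```

View pics/top1.png

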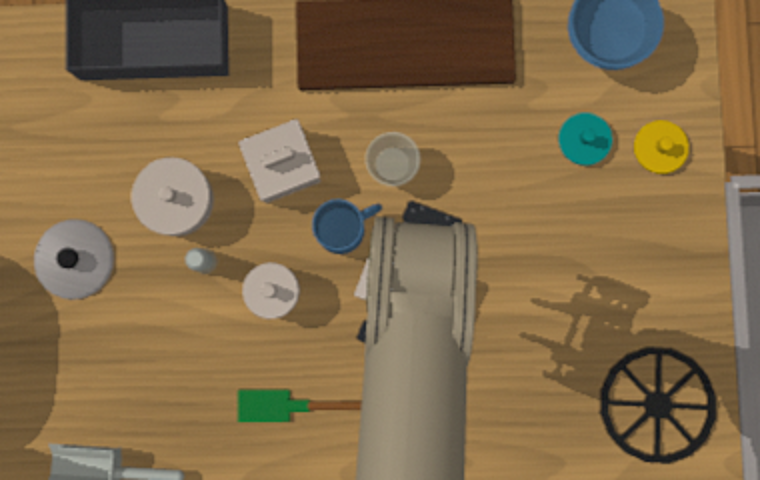

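View pics/w12.png

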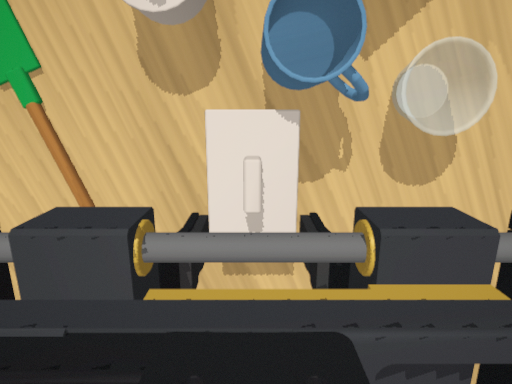

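All four lids are home: the flanges sit at 57.7 mm and are level, and the bystanders and dishes have not moved. The gripper is clear, so I'm handing the job in.

```bash
python3 -c "
from bench import r
print(r.close_job())"
```

```text
the job is handed in; nothing more can be done
None
```

All four lids are seated level on their own dishes, placed in the order you listed; the glass cup and pan lid were left alone, and the job was handed in at about 30 s of the 104 s allowed.

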